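Park the wheeled key caddy on its coral mat

TASK

The front castors of the little coral key caddy are splayed. Push it straight ahead, nose first, until both front castors trail straight behind their pivots, then steer it on to the coral-edged mat (not the grey-edged one) and leave it standing centred on that mat and squared up lengthwise with it. Let it roll on its wheels all the way: do not lift or tip it.

Things in the scene. Friction and masses are not known exactly. Their poses are not given: they have to be found in the camera images.
- caddy: Coral key tray on a wood deck 150 x 100 mm, 0.6 kg, white bumper at the nose. Origin on the table under its middle; x to the nose (at first towards +y within 18 deg), z up. Grey grip bar over the middle: 16 mm along x, 80 along y, 106 to 130 mm high, free below to the tray rim at 62 mm but for posts at y = +-30. Fixed rear wheels at x = -50 mm skid sideways at a few N; swivel castors in front.
- castor_l (a joint): Swivel angle of the left front castor (pivot at x 52, y 41 mm of the caddy; 24 mm wheel, 10 mm trail): 0 = wheel trails straight behind, towards the caddy's -x; positive = anticlockwise from above. Starts 50 to 130 deg off, wheel sticking out sideways under the deck; swings free and comes straight within 50 to 90 mm of pushing straight ahead.
- castor_r (a joint): The same for the right front castor, pivot at x 52, y -41 mm of the caddy.
- mat (a point): Centre of the coral-edged felt mat, 190 x 140 mm, cream inside a 17 mm coral border, flat on the table (under 1 mm, nothing to climb), 30 to 60 cm to the left of the caddy; x along its length, roughly along the world's y (within 9 deg), z up. A grey-edged twin lies beside it; they swap places. The caddy may stand either way round on it.
Things that resemble listed ones, but are neither listed nor needed, are in the scene too. There is more than one size of the caddy; the one meant has the size given above.

How it is judged:
By the outcome, as a careful person would: the job done as asked, in the order asked, and still so for the second after the job is handed in, with the robot touching nothing.
It also fails if it takes over 48 s, if anything falls off the work surface, if the arm or the gripper's body presses on something with over 40 N, if the wrist force passes 120 N, or if a joint passes its speed limit or range.

ROBOT

A 7-joint arm with a two-finger parallel gripper is mounted at the origin on the work surface. World frame = base frame: x ahead of the robot, y to its left, z up, the work surface at z = 0. Lengths are in m, angles in degrees, forces in N, time in s.
With the tool pointing down it reaches from about 0.35 to 0.9 m from the base axis. Payload 19.9 kg.
Tool frame: the origin (TCP) lies at the very end of the fingers, on their centre line; the grasp point (between the pads) lies 19 mm behind it (grip_depth is the distance from the TCP to the grasp point, in m); z points along the fingers, x is the direction in which the jaws open and shut, and the axes are right-handed (so a half turn about z gives the same grasp; the last joint's range is limited). The gripper opens to 85 mm and grips with 20 to 120 N. Pads are 22 mm wide; open, the fingers measure 114 mm over their backs; the gripper's body (76 mm by 85 mm) begins 54 mm behind the grasp point. The pads swing forward as they close: fully open they stand 13 mm farther back than shut.
Start: joints at [71.992, 23.915, -0.59, 92.452, 0.269, 63.638, -3.037], TCP at [0.168, -0.602, 0.231] pointing down, gripper open.
Joint ranges: [-161.28, 161.28], [-22.2, 115.67], [-73.04, 71.86], [3.21, 147.25], [-68.34, 248.33], [10.77, 114.83], [-161.83, 161.83]. Speed limits (degrees/s): [108.29, 108.29, 136.94, 136.94, 172.46, 172.46, 172.46].

INTERFACE

Orientations are given as [roll, pitch, yaw] about the fixed x, y, z axes, in that order (R = Rz(yaw) Ry(pitch) Rx(roll)).
In Python, from plant import state, grab_frame, sign_off, grip_depth gives the robot as it stands.
- The arm moves only by the shell command python3 -m jog 'ROWS' [FORCE]. ROWS is JSON, a list of rows, each a list of 3 entries, a list of its own where there are three numbers: the opening in per cent of the stroke, from 0 (shut) to 100 (fully open), then the shift along the tool's x, y, z in mm, then the turn about the tool's z in rad. A call has 1 to 10 rows; each row is the pose to reach, as a shift and turn from the pose commanded when the call began, along the tool's axes at that moment; what a row does not reach only later rows make up. A row lasts 1/8 s, in which the tool goes at most 62.5 mm and 10.7 degrees, less where a joint would pass 70% of its speed; a pose out of reach is approached as far as the arm can. A call with a gripper value outside its range is refused whole. The fingers move at their own pace and stop on an object; FORCE is the grip in N (left out, the last holds). Time passes only in rows, so rows that repeat a pose let the fingers close. It gives the time, the measured TCP pose, the force and the opening at its end, in the units of the state.
- state(): the state, without advancing time (a new reading comes with each control period).
- grab_frame(name): name is "scene" or "top"; returns a dict with "pixels" (480x640x3 uint8, blue, green, red), "vfov" (degrees; the focal length in pixels is half the picture's height over the tangent of half this angle, whatever the lens; pixels are square), "cx", "cy" (the principal point, pixels), "extrinsics" (4x4, takes a point from camera to world coordinates). Camera axes: x right, y down, z forward; pixel columns grow to the right and rows downward; lengths in m; the calibration is good to about 2 mm. A picture is of the moment at which its call begins. There is no depth.
- sign_off(): hands the job in, once; it reports no verdict.
The state is a dict: "time": time; "qpos": joint angles; "joint_vel": joint speeds; "effort": joint torques, N m; "tool_pos": TCP position; "tool_rot": TCP orientation; "wrist_force": force on the tool from outside, world axes, zero at the start; "wrist_torque": the same for the moment, N m; "grip_width": finger opening in m.
Only numpy, scipy, OpenCV 4.12 (cv2) and the standard library are available. Lean on these libraries where they do the work, as an engineer would, in place of code of your own. Each camera call takes 0.05 s, during which the arm holds its last target. There are 200 camera calls.

## Working session

There is one attempt and no reset: what is moved stays moved. The work goes in short steps, Python scripts to look and compute and a shell command to move; the robot and the scene stay as the last step left them, time stands still between calls to the robot, and variables do not carry over. Pictures are saved under pics/ and viewed, about 8 in all and at most 12, crops included, and the job is handed in when it is done.

```bash
mkdir -p pics
cat > h.py <<'E'
import numpy as np,cv2
from plant import state,grab_frame,sign_off
def ray(f,u,v,z):
    h=f["pixels"].shape[0];fl=h/2/np.tan(np.radians(f["vfov"])/2);T=np.array(f["extrinsics"])
    d=T[:3,:3]@np.array([(u-f["cx"])/fl,(v-f["cy"])/fl,1]);o=T[:3,3]
    return o+d*(z-o[2])/d[2]
E
python3 - <<'E'
from h import *
s=state();print(s)
for n in("scene","top"):
    f=grab_frame(n);cv2.imwrite(f"pics/{n}0.png",f["pixels"]);print(n,f["vfov"],f["cx"],f["cy"],np.round(f["extrinsics"],3).tolist())
E
```

```text
{'time': 0.0, 'qpos': array([71.99215817, 23.94662214, -0.59041233, 92.48490342,  0.27076009,
       63.6390432 , -3.03350269]), 'joint_vel': array([ 0.16759346,  0.01641112,  0.0564371 ,  0.02931468,  0.00066319,
       -0.12961605,  0.05719279]), 'effort': array([-1.14471455e-03, -8.64457726e+01,  6.78484160e-01, -4.34906137e+01,
        1.91433239e-02,  7.49867584e-03, -4.11480880e-05]), 'tool_pos': array([ 0.16828142, -0.60155969,  0.23068027]), 'tool_rot': array([ 1.79993519e+02,  6.89449149e-02, -7.43655536e+01]), 'wrist_force': array([ 0.79563182, -0.03351732,  0.72899162]), 'wrist_torque': array([-0.0509005 ,  0.00114385,  0.03378892]), 'grip_width': 0.08524022453710066}
scene 57.46760155821726 315.9584366509072 240.96432069413567 [[-0.737, 0.415, -0.534, 0.863], [0.676, 0.438, -0.592, 0.377], [-0.012, -0.797, -0.604, 0.484], [0.0, 0.0, 0.0, 1.0]]
top 46.08308998397794 315.40835619460825 243.01149819894303 [[-0.057, -0.977, 0.206, 0.243], [-0.998, 0.056, -0.008, -0.059], [-0.004, -0.206, -0.979, 0.961], [0.0, 0.0, 0.0, 1.0]]
```

View pics/scene0.png

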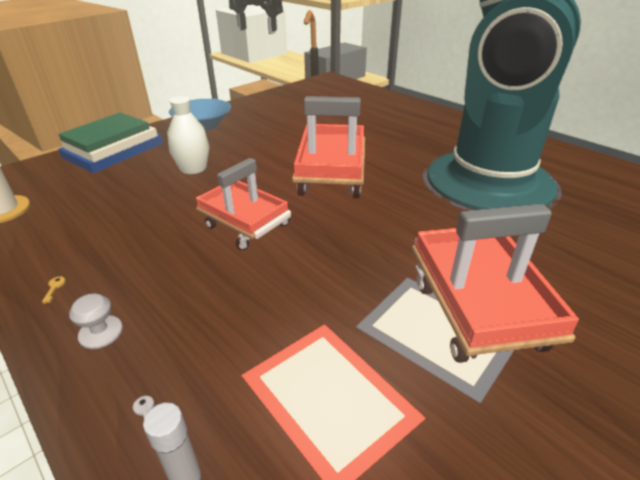

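View pics/top0.png

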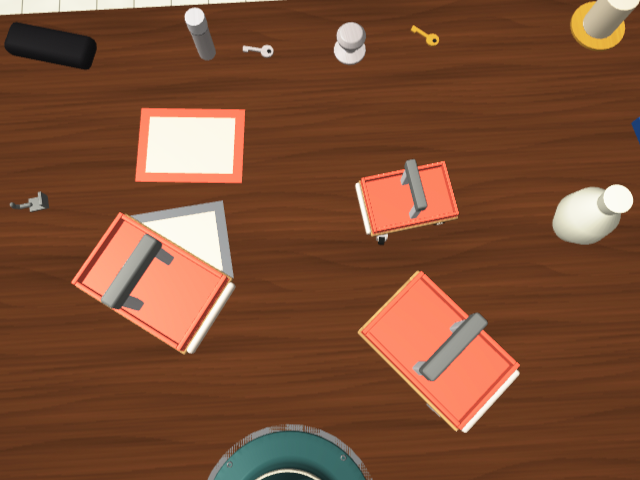

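The scene has three coral caddies: small (top 410,198), large (155,283) and large (440,350). The small one, nose pointing image-left (+y), should be the 150 x 100 mm one. The coral mat is at (190,146). I'll measure both and enlarge the small caddy.

```bash
cat >> h.py <<'E'
def fit(f,mask,z,roi=None):
    m=mask.astype(np.uint8)
    if roi: 
        k=np.zeros_like(m);k[roi[1]:roi[3],roi[0]:roi[2]]=1;m=m*k
    c=max(cv2.findContours(m,cv2.RETR_EXTERNAL,cv2.CHAIN_APPROX_NONE)[0],key=cv2.contourArea)
    h=cv2.convexHull(c).reshape(-1,2)
    P=np.array([ray(f,u,v,z)[:2] for u,v in h])
    r=cv2.minAreaRect((P*1000).astype(np.float32))
    b=cv2.boxPoints(r);e=b[1]-b[0];g=b[2]-b[1]
    L=e if np.hypot(*e)>np.hypot(*g) else g
    a=np.degrees(np.arctan2(L[1],L[0]))%180
    return np.round(r[0],1),np.round(r[1],1),round(a,1)
def masks(f):
    hsv=cv2.cvtColor(f["pixels"],cv2.COLOR_BGR2HSV).astype(int);H,S,V=hsv[...,0],hsv[...,1],hsv[...,2]
    return ((H<8)|(H>172))&(S>120)&(V>150), (S<60)&(V>50)&(V<135)
E
python3 - <<'E'
from h import *
f=grab_frame("top");c,g=masks(f)
print("mat",fit(f,c,0,(120,95,260,195)))
for n,r in dict(small=(340,150,480,250),A=(60,200,250,360),B=(350,260,530,440)).items(): print(n,"tray@62",fit(f,c,.062,r),"bar@130",fit(f,g,.130,r) if n=="small" else "")
print("barcentre pix", [ray(f,u,v,.13).round(3).tolist() for u,v in((410,160),(420,209))])
f2=grab_frame("scene");c,g=masks(f2)
a=cv2.resize(f["pixels"][140:260,340:480],None,fx=2.8,fy=2.8,interpolation=2);b=cv2.resize(f2["pixels"][150:255,185:305],None,fx=3.2,fy=3.2,interpolation=2)
H=max(a.shape[0],b.shape[0]);o=np.zeros((H,a.shape[1]+b.shape[1],3),np.uint8);o[:a.shape[0],:a.shape[1]]=a;o[:b.shape[0],a.shape[1]:]=b
cv2.imwrite("pics/crop.png",o)
E
```

```text
mat (array([639.8, 149. ]), array([191.9, 142.3]), np.float32(86.2))
small tray@62 (array([ 502.2, -225.4]), array([ 98.1, 146.2]), np.float32(98.6)) bar@130 (array([ 493.9, -220.1]), array([86.6, 26.1]), np.float32(9.7))
A tray@62 (array([388. , 205.8]), array([211.4, 137.7]), np.float32(55.9)) bar@130 
B tray@62 (array([ 253. , -251.3]), array([210.5, 139.5]), np.float32(41.6)) bar@130 
barcentre pix [[0.541, -0.22, 0.13], [0.461, -0.228, 0.13]]
```

View pics/crop.png

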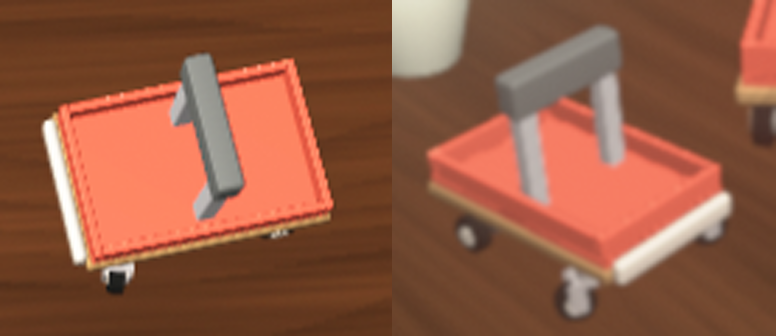

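The crop confirms it: the small caddy's tray measures 146 x 98 mm, against 211 x 138 mm for the others. The white bumper faces +y and a splayed castor is visible. The caddy is at about (502,-225) with heading ~99°, the mat at (640,149) with axis 86°.

```bash
cat >> h.py <<'E'
def to(x,y,z,yaw):
    "mm, deg -> tool-frame shift and turn"
    s=state();p=s["tool_pos"]*1000;w=np.radians(s["tool_rot"][2])
    d=np.array([x,y,z])-p
    sh=[d[0]*np.cos(w)+d[1]*np.sin(w),d[0]*np.sin(w)-d[1]*np.cos(w),-d[2]]
    t=-(np.radians(yaw)-w);t=(t+np.pi/2)%np.pi-np.pi/2
    return np.round(sh,1),round(t,3)
E
python3 -c "
from h import *
print(to(502,-225,231,-81))"
```

```text
(array([-2.728e+02, -4.228e+02, -1.000e-01]), np.float64(0.116))
```

```bash
python3 -m jog '[[100,[-15,-23,0],0.01],[100,[-45,-70,0],0.02],[100,[-75,-116,0],0.04],[100,[-108,-167,0],0.05],[100,[-141,-218,0],0.07],[100,[-174,-270,0],0.08],[100,[-207,-321,0],0.1],[100,[-240,-372,0],0.11],[100,[-262,-406,0],0.116],[100,[-273,-423,0],0.116]]' 40
python3 - <<'E'
from h import *
print(to(502,-225,99,-81))
f=grab_frame("scene");cv2.imwrite("pics/s1.png",f["pixels"])
E
```

```text
time: 1.45
tool_pos: [0.5035, -0.2227, 0.2312]
tool_rot: [-180.0, 0.0, -80.9]
wrist_force: [-0.4, -2.3, 0.1]
grip_width: 0.0854
(array([  2. ,   1.9, 132.2]), np.float64(0.002))
```

View pics/s1.png

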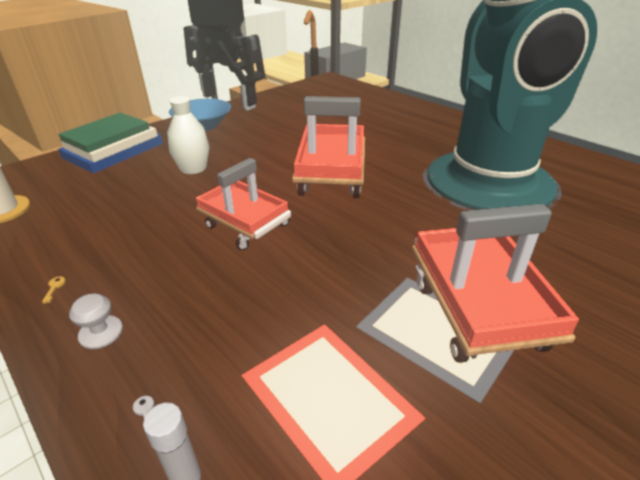

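The gripper stands over the bar (fingertips at (208,98) and (250,108), which matches the projected TCP). I'll lower it, check and grip.

```bash
python3 -m jog '[[100,[1,1,20],0.0],[100,[2,2,50],0.0],[100,[2,2,80],0.0],[100,[2,2,105],0.0],[100,[2,2,125],0.0],[100,[2,2,132],0.0],[100,[2,2,132],0]]' 40
python3 - <<'E'
from h import *
f=grab_frame("top");c,g=masks(f);print(fit(f,c,.062,(340,150,480,250)))
a=cv2.resize(f["pixels"][120:280,320:500],None,fx=2.2,fy=2.2);f=grab_frame("scene");b=cv2.resize(f["pixels"][60:260,160:320],None,fx=2,fy=2)
o=np.zeros((400,a.shape[1]+b.shape[1],3),np.uint8);o[:a.shape[0],:a.shape[1]]=a;o[:b.shape[0],a.shape[1]:]=b
cv2.imwrite("pics/s2.png",o)
E
```

```text
time: 2.38
tool_pos: [0.5004, -0.2274, 0.0993]
tool_rot: [180.0, 0.0, -81.0]
wrist_force: [1.1, 0.2, 1.2]
grip_width: 0.0854
(array([ 497. , -191.3]), array([97.9, 77.3]), np.float32(8.5))
```

View pics/s2.png

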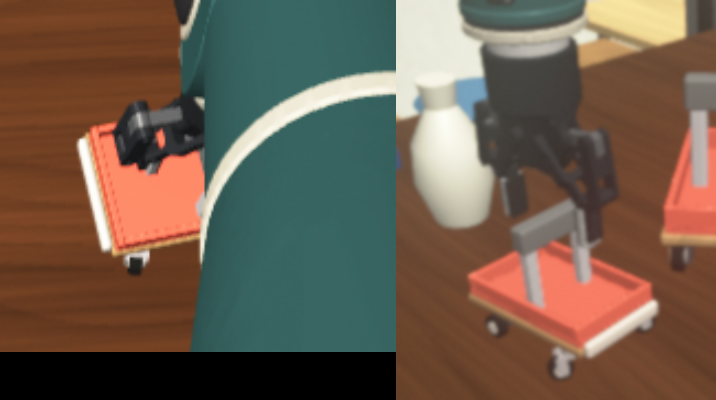

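The fingers straddle the bar. I'll close now.

```bash
python3 -m jog '[[0,[0,0,0],0],[0,[0,0,0],0],[0,[0,0,0],0],[0,[0,0,0],0],[0,[0,0,0],0],[0,[0,0,0],0],[0,[0,0,0],0]]' 40
```

```text
time: 3.35
tool_pos: [0.5006, -0.2274, 0.0994]
tool_rot: [-180.0, -0.0, -81.0]
wrist_force: [-1.6, -0.2, 4.7]
grip_width: 0.0152
```

```bash
python3 -m jog '[[0,[-6,0,0],0],[0,[-17,0,0],0],[0,[-29,0,0],0],[0,[-41,0,0],0],[0,[-53,0,0],0],[0,[-65,0,0],0],[0,[-77,0,0],0],[0,[-89,0,0],0],[0,[-101,0,0],0],[0,[-110,0,0],0]]'
python3 - <<'E'
from h import *
f=grab_frame("scene");cv2.imwrite("pics/s3.png",cv2.resize(f["pixels"][100:360,130:430],None,fx=2.2,fy=2.2,interpolation=2))
E
```

```text
time: 4.6
tool_pos: [0.4833, -0.1176, 0.0994]
tool_rot: [-180.0, 0.0, -81.0]
wrist_force: [-0.4, -1.0, 4.8]
grip_width: 0.0153
```

View pics/s3.png

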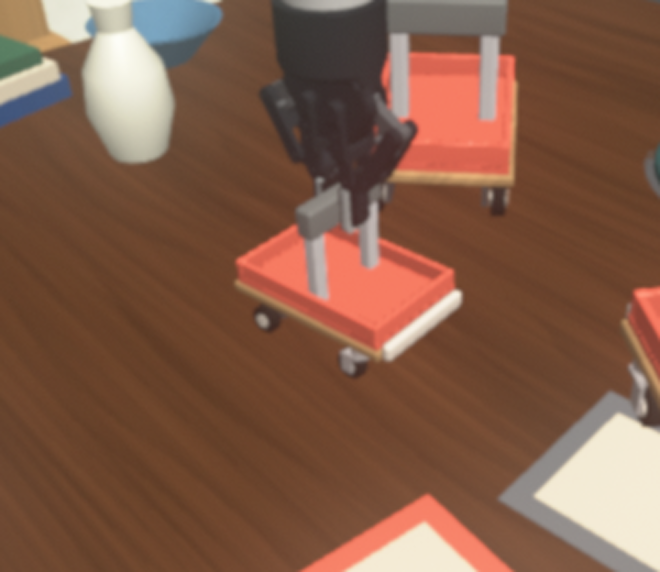

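```bash
python3 -m jog '[[0,[-8,0,0],0],[0,[-18,0,0],0],[0,[-25,0,0],0],[0,[-25,0,0],0]]'
python3 - <<'E'
from h import *
f=grab_frame("scene");a=cv2.resize(f["pixels"][205:305,230:370],None,fx=5.5,fy=5.5,interpolation=2);cv2.imwrite("pics/s4.png",a)
t=grab_frame("top");c,g=masks(t);cv2.imwrite("pics/t4.png",t["pixels"])
E
```

```text
time: 5.15
tool_pos: [0.4794, -0.0927, 0.0994]
tool_rot: [-180.0, 0.0, -81.0]
wrist_force: [-0.0, 0.3, 5.5]
grip_width: 0.0154
```

View pics/s4.png

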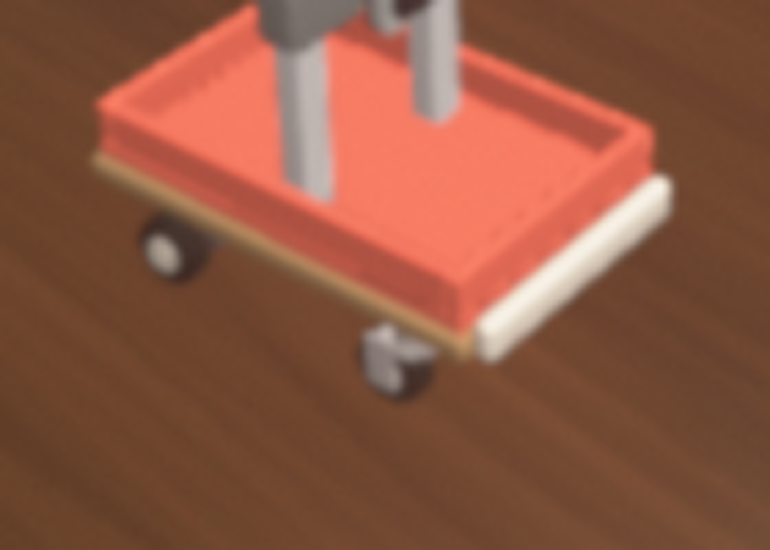

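Run:
```python
from h import *
f=grab_frame("scene");T=np.array(f["extrinsics"]);fl=240/np.tan(np.radians(f["vfov"])/2)
for t in(0,15,-15,30,-30,60,-60,90,-90):
    h=np.radians(99);a=np.radians(t)
    for w,X in(("R",[52-10*np.cos(a),-41-10*np.sin(a)]),):
        p=np.array([479.4+np.cos(h)*X[0]-np.sin(h)*X[1],-92.7+np.sin(h)*X[0]+np.cos(h)*X[1],12])/1000
        q=T[:3,:3].T@(p-T[:3,3]);u=np.array([f["cx"]+fl*q[0]/q[2],f["cy"]+fl*q[1]/q[2]])
        print(w,t,((u-[230,205])*5.5).round())
X=[-50,-50];p=np.array([479.4+np.cos(h)*X[0]-np.sin(h)*X[1],-92.7+np.sin(h)*X[0]+np.cos(h)*X[1],12])/1000
q=T[:3,:3].T@(p-T[:3,3]);print("rear",(np.array([f["cx"]+fl*q[0]/q[2]-230,f["cy"]+fl*q[1]/q[2]-205])*5.5).round())
```

```text
R 0 [400. 354.]
R 15 [395. 359.]
R -15 [406. 350.]
R 30 [392. 365.]
R -30 [414. 348.]
R 60 [394. 376.]
R -60 [431. 346.]
R 90 [404. 386.]
R -90 [446. 350.]
rear [158. 253.]
```

The castor picture hasn't changed between 110 and 135 mm of straight push, and the wheel (centre ~(397,363) in the crop) lies parallel to the rear wheel where straight trailing projects. So it has settled. Next I'll plan a no-skid path with the rear axle following its heading.

```bash
cat > path.py <<'E'
from h import *
import sys
from scipy.optimize import minimize_scalar
gx,gy,gh=map(float,sys.argv[1:4]);N=int(sys.argv[4])
s=state();p=s["tool_pos"][:2]*1000;w=np.radians(s["tool_rot"][2]);h0=w+np.pi;h1=np.radians(gh)
U=lambda a:np.array([np.cos(a),np.sin(a)])
A=p-50*U(h0);B=np.array([gx,gy])-50*U(h1)
t=np.linspace(0,1,2001)[:,None]
def curve(k):
    P,Q=A+k*U(h0),B-k*U(h1)
    r=(1-t)**3*A+3*(1-t)**2*t*P+3*(1-t)*t*t*Q+t**3*B
    d=np.gradient(r,axis=0);h=np.unwrap(np.arctan2(d[:,1],d[:,0]));L=np.r_[0,np.cumsum(np.hypot(*np.diff(r,axis=0).T))]
    return r,h,L
f=lambda k:np.max(np.abs(np.diff(curve(k)[1])/np.diff(curve(k)[2])))
k=minimize_scalar(f,bounds=(40,250),method="bounded").x
r,h,L=curve(k);print("Rmin",1/f(k),"k",k,"L",L[-1],"hmin",np.degrees(h.min()))
c=r+50*np.c_[np.cos(h),np.sin(h)]
x=np.linspace(0,1,N+1);x=(x+x*x*(3-2*x))/2
i=np.searchsorted(L,x*L[-1]).clip(0,2000)
# rows per call of 10: relative to the pose at call start
for b in range(0,N,10):
    p0=c[i[b]];w0=h[i[b]]+np.pi;out=[]
    for j in i[b+1:b+11]:
        d=c[j]-p0;out.append([0,[round(d[0]*np.cos(w0)+d[1]*np.sin(w0)),round(d[0]*np.sin(w0)-d[1]*np.cos(w0)),0],round(float(h[i[b]]-h[j]),3)])
    print(str(out).replace(" ","").replace("np.float64",""),"-> end",c[i[min(b+10,N)]].round(1),np.degrees(h[i[min(b+10,N)]]).round(1))
E
python3 path.py 640 149 86.2 40
```

```text
Rmin 88.69615384462946 k 118.50402347609125 L 298.0503571079675 hmin 38.610136462275456
[[0,[-4,-2,0],0.031],[0,[-9,-4,0],0.069],[0,[-13,-6,0],0.112],[0,[-18,-10,0],0.165],[0,[-24,-14,0],0.224],[0,[-29,-19,0],0.292],[0,[-34,-24,0],0.366],[0,[-39,-31,0],0.445],[0,[-44,-38,0],0.529],[0,[-48,-46,0],0.613]] -> end [517.2 -38.5] 63.9
[[0,[-8,-4,0],0.081],[0,[-16,-9,0],0.156],[0,[-23,-14,0],0.224],[0,[-31,-19,0],0.283],[0,[-39,-24,0],0.331],[0,[-47,-29,0],0.371],[0,[-55,-34,0],0.4],[0,[-63,-39,0],0.422],[0,[-71,-43,0],0.435],[0,[-79,-47,0],0.44]] -> end [594.4  11.7] 38.6
[[0,[-9,0,0],-0.002],[0,[-19,1,0],-0.012],[0,[-28,2,0],-0.028],[0,[-37,3,0],-0.052],[0,[-46,5,0],-0.082],[0,[-54,8,0],-0.119],[0,[-63,11,0],-0.163],[0,[-71,15,0],-0.213],[0,[-78,20,0],-0.268],[0,[-85,25,0],-0.326]] -> end [645.   84.4] 57.3
[[0,[-8,3,0],-0.061],[0,[-15,7,0],-0.123],[0,[-21,11,0],-0.185],[0,[-27,15,0],-0.243],[0,[-33,20,0],-0.3],[0,[-38,24,0],-0.35],[0,[-42,28,0],-0.397],[0,[-46,32,0],-0.439],[0,[-49,36,0],-0.475],[0,[-52,39,0],-0.504]] -> end [640. 149.] 86.2
```

```bash
python3 -m jog '[[0,[-4,-2,0],0.03],[0,[-9,-4,0],0.07],[0,[-13,-6,0],0.11],[0,[-18,-10,0],0.165],[0,[-24,-14,0],0.225],[0,[-29,-19,0],0.29],[0,[-34,-24,0],0.365],[0,[-39,-31,0],0.445],[0,[-44,-38,0],0.53],[0,[-48,-46,0],0.613]]' 60
python3 -m jog '[[0,[-8,-4,0],0.08],[0,[-16,-9,0],0.155],[0,[-23,-14,0],0.225],[0,[-31,-19,0],0.283],[0,[-39,-24,0],0.33],[0,[-47,-29,0],0.37],[0,[-55,-34,0],0.4],[0,[-63,-39,0],0.422],[0,[-71,-43,0],0.435],[0,[-79,-47,0],0.44]]'
python3 - <<'E'
from h import *
f=grab_frame("scene");cv2.imwrite("pics/s5.png",f["pixels"])
E
```

```text
time: 6.55
tool_pos: [0.5173, -0.0384, 0.0994]
tool_rot: [180.0, 0.0, -116.3]
wrist_force: [-2.6, 0.1, 8.1]
grip_width: 0.0152
time: 7.8
tool_pos: [0.5945, 0.0115, 0.0994]
tool_rot: [180.0, 0.0, -141.4]
wrist_force: [-0.0, -1.6, 6.8]
grip_width: 0.015
```

View pics/s5.png

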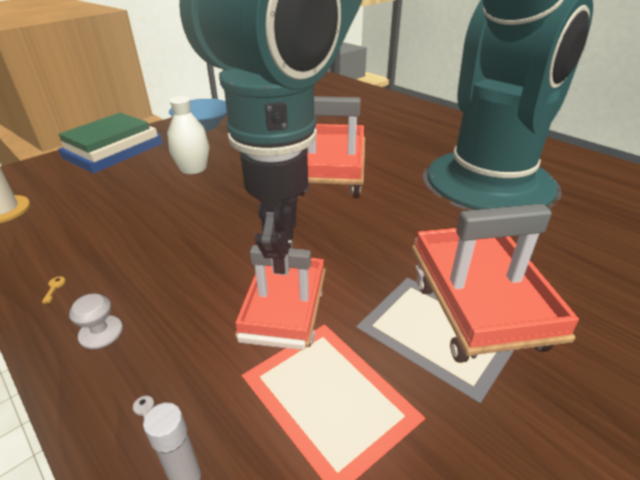

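The caddy is level and following the gripper, with its nose at (275,340) just short of the mat. Continuing.

```bash
python3 -m jog '[[0,[-9,0,0],0],[0,[-19,1,0],-0.012],[0,[-28,2,0],-0.028],[0,[-37,3,0],-0.052],[0,[-46,5,0],-0.082],[0,[-54,8,0],-0.119],[0,[-63,11,0],-0.163],[0,[-71,15,0],-0.213],[0,[-78,20,0],-0.268],[0,[-85,25,0],-0.326]]'
python3 -m jog '[[0,[-8,3,0],-0.06],[0,[-15,7,0],-0.123],[0,[-21,11,0],-0.185],[0,[-27,15,0],-0.243],[0,[-33,20,0],-0.3],[0,[-38,24,0],-0.35],[0,[-42,28,0],-0.397],[0,[-46,32,0],-0.44],[0,[-49,36,0],-0.475],[0,[-52,39,0],-0.504]]'
python3 - <<'E'
from h import *
f=grab_frame("top");cv2.imwrite("pics/t6.png",f["pixels"]);g=grab_frame("scene")
o=np.hstack([f["pixels"][60:260,80:320],g["pixels"][200:480,230:470][:200]]);
a=cv2.resize(f["pixels"][70:250,90:300],(400,343));b=cv2.resize(g["pixels"][230:480,220:450],(400,435));o=np.zeros((435,800,3),np.uint8);o[:343,:400]=a;o[:,400:]=b
cv2.imwrite("pics/s6.png",o)
E
```

```text
time: 9.1
tool_pos: [0.6452, 0.0843, 0.0994]
tool_rot: [-180.0, 0.0, -122.6]
wrist_force: [-0.3, -0.5, 5.9]
grip_width: 0.0147
time: 10.35
tool_pos: [0.6402, 0.1491, 0.0995]
tool_rot: [-180.0, 0.0, -93.7]
wrist_force: [1.0, -0.5, 5.7]
grip_width: 0.015
```

View pics/s6.png

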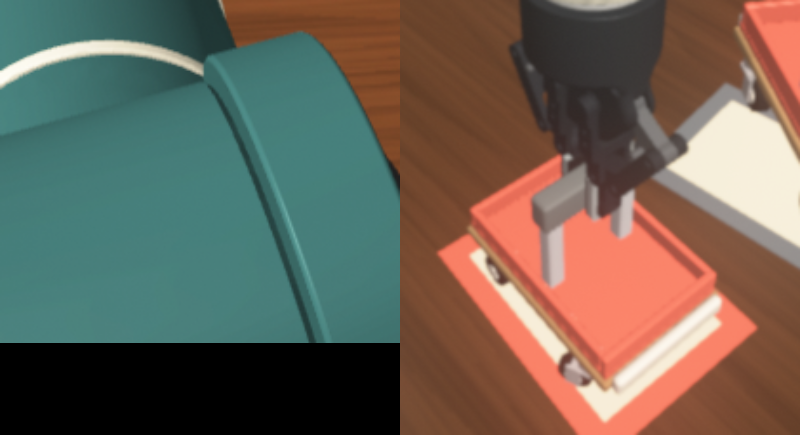

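The caddy is on the coral mat. I'll release it, rise and clear the view so I can measure.

```bash
python3 -m jog '[[100,[0,0,0],0],[100,[0,0,0],0],[100,[0,0,0],0],[100,[0,0,0],0],[100,[0,0,0],0],[100,[0,0,-20],0],[100,[0,0,-50],0],[100,[0,0,-85],0],[100,[0,0,-115],0],[100,[0,0,-130],0]]'
python3 -c "
from h import *
print(to(500,-250,230,-93.7))"
```

```text
time: 11.7
tool_pos: [0.6409, 0.1485, 0.2322]
tool_rot: [-179.8, 0.1, -93.8]
wrist_force: [-0.1, -0.0, -0.7]
grip_width: 0.0854
(array([407. , 114.3,   2.2]), np.float64(-0.002))
```

```bash
python3 -m jog '[[100,[15,4,0],0],[100,[50,14,0],0],[100,[95,27,0],0],[100,[145,41,0],0],[100,[195,55,0],0],[100,[245,69,0],0],[100,[295,83,0],0],[100,[345,97,0],0],[100,[385,108,0],0],[100,[407,114,0],0]]'
cat > meas.py <<'E'
from h import *
f=grab_frame("top");P=f["pixels"];hsv=cv2.cvtColor(P,cv2.COLOR_BGR2HSV).astype(int);c,g=masks(f)
cv2.imwrite("pics/t7.png",cv2.resize(P[80:220,100:280],None,fx=4,fy=4,interpolation=2))
roi=(110,90,275,205)
print("mat outer@0",fit(f,c,0,roi))
# tray: coral component inside mat: use grow of deep interior
m=c.astype(np.uint8);n,l,s,ce=cv2.connectedComponentsWithStats(m,connectivity=4)
for i in range(1,n):
    x,y,w,h,a=s[i]
    if a>300 and 100<x and x+w<285 and y<220: print(i,s[i],ce[i].round(),fit(f,l==i,.062,None))
print("bar@130",fit(f,g,.13,(150,100,240,190)))
E
python3 meas.py
```

```text
time: 12.95
tool_pos: [0.4972, -0.2531, 0.228]
tool_rot: [179.9, 0.0, -94.0]
wrist_force: [0.0, 0.5, -0.0]
grip_width: 0.0853
mat outer@0 (array([667.3, 162.8]), array([154.7, 108.6]), np.float32(86.6))
1 [ 139  103   87   57 3178] [186. 130.] (array([639.9, 148.5]), array([144.7, 101.6]), np.float32(86.6))
3 [ 135  109  110   75 1094] [225. 155.] (array([613.9, 135.4]), array([178.9, 132.8]), np.float32(85.7))
bar@130 (array([619.6, 141.3]), array([29.8, 85.9]), np.float32(176.2))
```

View pics/t7.png

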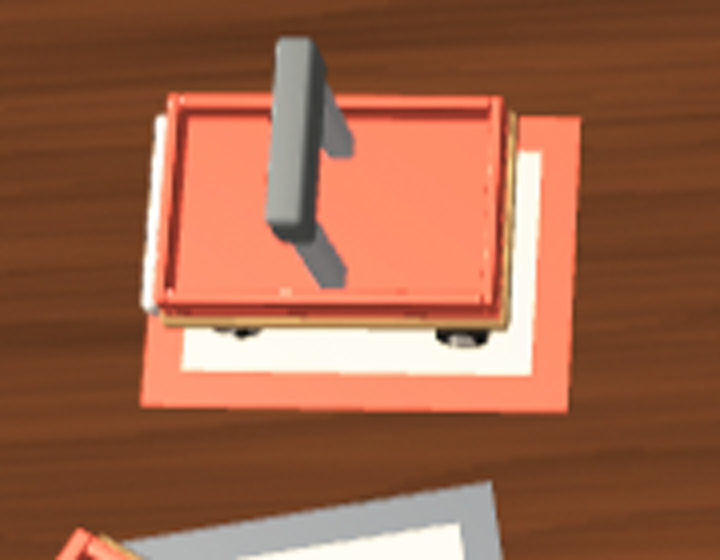

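The tray is centred at (640,148.5) at 86.6°, against the mat at (640,149) at 86.2°. I'll cross-check with the other camera using rim corners.

Run:
```python
from h import *
f=grab_frame("top")
q=np.array([ray(f,u/4+100-.4,v/4+80-.4,.062)[:2]*1000 for u,v in((168,95),(503,97),(490,305),(157,302))]);print("top rim by hand",q.mean(0).round(1),np.hypot(*(q-np.roll(q,1,0)).T).round())
q=np.array([ray(f,u/4+100-.4,v/4+80-.4,.13)[:2]*1000 for u,v in((278,38),(310,39),(303,226),(269,223))]);print("bar by hand",q.mean(0).round(1))
s=grab_frame("scene");c,g=masks(s)
print("scene mat outer: lower edges"); n,l,st,ce=cv2.connectedComponentsWithStats(c.astype(np.uint8),connectivity=4)
for i in range(1,n):
    if st[i][4]>500:print(st[i],fit(s,l==i,.062),fit(s,l==i,0))
cv2.imwrite("pics/s8.png",cv2.resize(s["pixels"][230:480,210:450],None,fx=2.4,fy=2.4,interpolation=2))
```

```text
top rim by hand [642.6 149.4] [ 94. 144.  94. 141.]
bar by hand [642.1 149.1]
scene mat outer: lower edges
[ 293  123   72   56 2903] (array([ 232.5, -271.5]), array([274.8, 144.5]), np.float32(40.9)) (array([ 140. , -366.7]), array([315.1, 165.8]), np.float32(40.9))
[ 415  228  164  119 9632] (array([364.7, 191.1]), array([240. , 157.6]), np.float32(55.7)) (array([291.7, 163.8]), array([275.2, 180.7]), np.float32(55.7))
[ 260  314  142  134 8065] (array([646.1, 152.6]), array([152.1, 101.3]), np.float32(86.1)) (array([614.3, 119.7]), array([174.5, 116.2]), np.float32(86.1))
[ 241  364  185  116 3853] (array([667.5, 177.1]), array([168.3, 124.1]), np.float32(85.9)) (array([638.8, 147.8]), array([193. , 142.4]), np.float32(85.9))
```

View pics/s8.png

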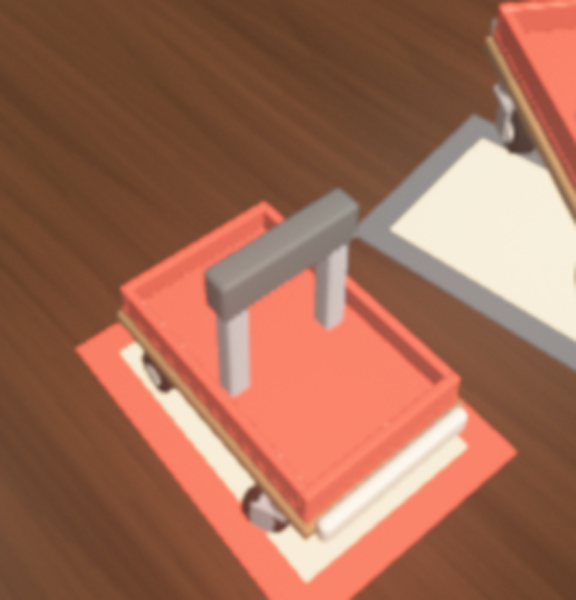

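```bash
python3 -c "
from h import *
print(state()['time'],sign_off())"
```

```text
the job is handed in; nothing more can be done
13.1 None
```

I handed the job in at 13.1 s. The small coral caddy stands on the coral-edged mat, nose towards +y, with the arm well clear.

**What I did:** I gripped the bar, pushed the caddy 135 mm straight ahead, and steered it along a curve that followed its rear wheels to the mat. I then released it and backed off. Tool height and wrist force (about 5–8 N pressing down) showed no lift or tip.

**Last checks:**

| | Centre (mm) | Angle |
|---|---|---|
| Caddy, top camera | (640–643, 149) | 86.6° |
| Caddy, scene camera | not usable (see below) | 86.1° |
| Mat, top camera (before the caddy covered it) | (640, 149) | 86.2° |
| Mat, scene camera | (639, 148) | 85.9° |

- **Placement:** the caddy is within about 3 mm of the mat's centre and 0.5° of its axis.
- **Disagreement:** the scene camera's tray outline gave a centre of (646, 153). That outline also takes in the tray's side walls, so I set it aside.
- **Castors:** the right one lay close to straight when I looked after the push, though the crop could not pin its angle to better than about 20°. The left one was hidden under the deck and not seen directly. I relied on having pushed 135 mm, against the 50–90 mm stated as enough.

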